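# Drive the proud peg home

### The arm

A 6-joint arm with a two-finger parallel gripper is mounted at the origin on a cart in front of the work surface, level with it; the furniture and walls round the work are solid. World frame = base frame: x ahead of the robot, y to its left, z up, the work surface at z = 0. Lengths are in m, angles in degrees, forces in N, time in s.
With the tool pointing down it reaches from about 0.35 to 0.925 m from the base axis. Payload 6.4 kg.
Tool frame: the origin (TCP) lies on the front face of the gripper's body, between the roots of the fingers; the fingertips stand 73 mm ahead of it and the grasp point (between the pads) lies 54 mm ahead of it; z points along the fingers, y is the line along which they close (so a half turn about z gives the same grasp; the last joint's range is limited). The gripper opens to 85 mm and grips with 20 to 120 N. Pads are 22 mm wide; open, the fingers measure 114 mm over their backs; the gripper's body (76 mm by 85 mm) begins 54 mm behind the grasp point. The pads swing forward as they close: fully open they stand 13 mm farther back than shut.
Start: joints at [60.842, 14.043, 89.255, -0, 76.702, -9.975], TCP at [0.214, 0.614, 0.304] pointing down, gripper open.
Joint ranges: [-179.41, 179.41], [-58.25, 129.5], [7.25, 145.43], [-54.29, 234.29], [11.92, 165.04], [-157.13, 157.13]. Speed limits (degrees/s): [147.25, 147.25, 180, 180, 180, 180].

### API

Orientations are given as a 3x3 rotation matrix whose columns are the frame's x, y, z axes.
In Python, from plant import robot, effector, capture gives the robot as it stands (robot), with the cameras as plain functions and the gripper (effector). Calls block until the motion is done:
- robot.move_ptp(position, orientation): joint-space move of the TCP to a pose.
- robot.servo_line(position, ori=None, max_speed=0.15, until_force=None): straight line of the TCP; ori=None keeps the orientation; max_speed is the mean speed in m/s. With until_force (N) it stops when the force on the tool has changed by that much, and returns True; else False.
- robot.move_joints(angles): joint-space move.
- effector.set_gripper(opening, f_grip=None): opening from 0.0 (shut) to 1.0 (fully open); f_grip is the grip in N (None keeps the last); returns when the fingers have stopped.
- robot.wait(seconds).
- robot.inverse_kinematics(position, orientation): joint angles nearest the present ones, or None.
- robot.get_obs(): the state.
- capture(name): name is "side" or "top"; returns a dict with "image" (400x640x3 uint8, red, green, blue), "mtx" (3x3 intrinsics, pixels), "cam_to_world" (4x4, takes a point from camera to world coordinates). Camera axes: x right, y up, looking along -z (the intrinsics and any distortion apply to the point x, -y, -z); pixel columns grow to the right and rows downward; lengths in m; the calibration is good to about 2 mm. A picture is of the moment at which its call begins. There is no depth.
A pose or a line that the arm cannot do raises robot.IKError and nothing moves.
- robot.sign_off(): hands the job in; it is judged then, once.
The state is a dict: "time": time; "joint_pos": joint angles; "qd": joint speeds; "tau": joint torques, N m; "eef_pos": TCP position; "eef_rot": TCP orientation; "wrist_force": force on the tool from outside, world axes, zero at the start; "torque": the same for the moment, N m; "grip_width": opening from 0.0 (shut) to 1.0 (fully open); "grasp_force": force on a finger pad.
Only numpy, scipy, OpenCV 4.12 (cv2) and the standard library are available. Lean on these libraries where they do the work, as an engineer would, in place of code of your own. Each camera call takes 0.05 s, during which the arm holds its last target. There are 200 camera calls.

### The job

One of the two pegged timber T-joints on the bench still has its wooden peg standing well proud. Pick up the wooden mallet and knock that peg down from above with the mallet's head, striking briskly rather than pressing slowly, in one blow or several, until it is fully home like the peg in the other joint. Then lay the mallet back down gently on the bench top and let go; leave the claw hammer where it lies.

Things in the scene. Friction and masses are not known exactly. Their poses are not given: they have to be found in the camera images.
- mallet: Beech mallet, 320 mm long, 0.48 kg, lying on its side. Origin: mid-length on the underside; z up, y along the handle to the head, x across. Handle 24 wide (x), 22 high, y -160 to 40, its axis 33 above the underside. Head: block y 40 to 160, 66 wide, 68 high (z 0 to 68); its flat underside can strike. Centre of mass y 74. Held level at y -10 to 0 on the handle, it balances a blow taken at y 75.
- peg (a joint): How far the proud peg is driven (m): 0 = standing 30 mm above the timber's top face, 0.024 = fully home at its stop, 6 mm above the timber, like the finished joint's peg. Starts at 0 to 0.005. Moves straight down only, resists with 7 N of friction plus 15 N per m/s, does not spring back: stays where it is left. Cans and a bottle up to 0.2 m tall stand behind the joints, from x = 0.68 m.
- peg_top (a point): Centre of the proud peg's top: upright dark dowel, 18 mm thick, top 78 mm over the bench undriven, 54 home, amid the lap of one of two like T-joints fixed to the bench: light timber 56 mm wide, flat top 48 mm over the bench, crossbar 150 mm, stem 52 mm away from the robot, on a plywood board 130x170x12. Only the peg rises above that top. The finished joint is 0.2 to 0.3 m to its left or right.
- claw_hammer: Claw hammer, wooden handle, steel head, 296 mm long, lying 0.14 to 0.2 m to the left or right of the mallet: a bystander, not for wooden pegs. Origin on its underside at mid-length; head towards -y (at y = -135 mm), 119 mm across (x); handle towards +y.

How it is judged (in metres and radians):
On the way, in this order (a step that is already met when the one before it is completed fails the run):
1. the mallet is lifted off the bench (height (world z) of mallet above 0.05 m), for 0.2 s.
2. the mallet's head strikes the peg down briskly (the peg goes down faster than 0.04 m/s under it) (velocity of joint peg above 0.04 m/s and x of peg_top in the frame of mallet between -0.05 and 0.05 m and y of peg_top in the frame of mallet between 0.02 and 0.18 m and z of peg_top in the frame of mallet between -0.02 and 0.09 m).
At the end, for the whole second after the job is handed in: The peg is within 5 mm of fully home, and the mallet lies at rest on the bench top, level within 10 degrees and not propped up on a joint (its origin lower than 40 mm) (value of joint peg above 0.019 m and height (world z) of mallet between -0.01 and 0.04 m and angle between mallet's own y axis and vertical between 1.4 and 1.74 rad and linear speed of mallet below 0.02 m/s); the robot touches nothing.
It fails at once if the peg is driven down by anything but the mallet's head (velocity of joint peg above 0.02 m/s and not (x of peg_top in the frame of mallet between -0.05 and 0.05 m and y of peg_top in the frame of mallet between 0.02 and 0.18 m and z of peg_top in the frame of mallet between -0.02 and 0.09 m)).
It fails at once if the mallet is dropped or thrown (faster than 0.7 m/s while not held) (linear speed of mallet above 0.7 m/s and contact force between the fingers and mallet below 0.1 N).
It fails at once if the claw hammer is moved by more than 30 mm (distance of claw_hammer from where it was at the start of the episode above 0.03 m).
It also fails if it takes over 48 s, if anything falls off the work surface, if the arm or the gripper's body presses on something with over 40 N, if the wrist force passes 120 N, or if a joint passes its speed limit or range.

## Working session

There is one attempt and no reset: what is moved stays moved. The work goes in short steps, each a Python script; the robot and the scene stay as the last script left them, time stands still between calls to the robot, and variables do not carry over. Pictures are saved under pics/ and viewed, at most 10 in all, crops included, and the job is handed in when it is done.

```bash
ls; mkdir -p pics; python3 - <<'E'
from plant import robot, effector, capture
import cv2, numpy as np
for n in ("top","side"):
    c=capture(n); cv2.imwrite(f"pics/{n}0.png",c["image"][:,:,::-1]); np.savez(f"{n}0.npz",**c)
    print(n,c["mtx"].tolist(),np.round(c["cam_to_world"],3).tolist(),[k for k in c])
o=robot.get_obs();print(o["time"],o["eef_rot"])
E
```

```text
pics
plant.py
top [[463.552367693821, 0.0, 316.65349688979495], [0.0, 463.552367693821, 203.50764040188855], [0.0, 0.0, 1.0]] [[-0.018, 0.996, -0.092, 0.427], [-1.0, -0.02, -0.021, -0.129], [-0.023, 0.092, 0.996, 1.227], [0.0, 0.0, 0.0, 1.0]] ['image', 'mtx', 'cam_to_world']
side [[395.8667972727738, 0.0, 314.5079838076385], [0.0, 395.8667972727738, 199.04463488621477], [0.0, 0.0, 1.0]] [[0.875, 0.238, -0.422, 0.116], [-0.484, 0.452, -0.749, -0.84], [0.012, 0.86, 0.51, 0.593], [0.0, 0.0, 0.0, 1.0]] ['image', 'mtx', 'cam_to_world']
0.1 [[-9.44484071e-01  3.28556087e-01 -8.58957106e-04]
 [ 3.28557065e-01  9.44482879e-01 -1.53154873e-03]
 [ 3.08070622e-04 -1.72873981e-03 -9.99998458e-01]]
```

View pics/top0.png

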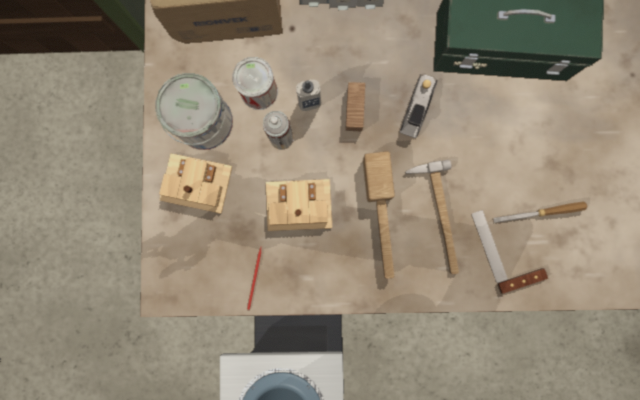

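View pics/side0.png

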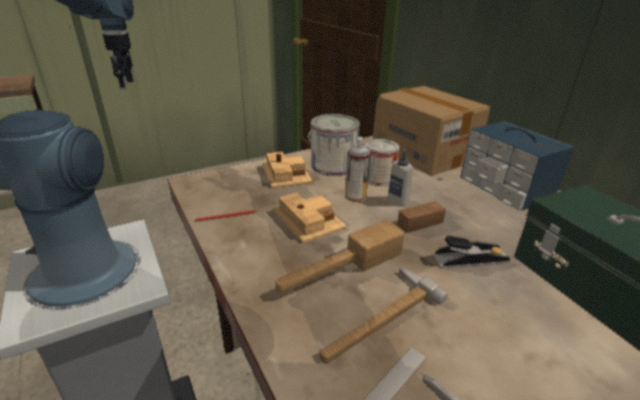

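The top view shows the mallet (head at about (379,177), handle end at (388,275)), the claw hammer to its right at (440,215), and two T-joints at (195,185) and (298,205). In the side view the far (left) joint seems to have the proud peg at (279,157). I'll zoom in to confirm.

```bash
python3 - <<'E'
import cv2, numpy as np
t=cv2.imread("pics/top0.png");s=cv2.imread("pics/side0.png")
a=cv2.resize(t[145:245,150:350],(800,400)[:2],interpolation=cv2.INTER_CUBIC)[:300]
a=cv2.resize(t[145:240,150:340],(600,300),interpolation=cv2.INTER_CUBIC)
b=cv2.resize(s[140:245,250:360],(314,300),interpolation=cv2.INTER_CUBIC)
c=cv2.resize(t[145:285,350:470],(257,300),interpolation=cv2.INTER_CUBIC)
d=cv2.resize(s[205:370,260:460],(364,300),interpolation=cv2.INTER_CUBIC)
o=np.zeros((600,800,3),np.uint8);o[:300,:600]=a;o[300:,:314]=b;o[300:,320:684]=d;cv2.imwrite("pics/z.png",o)
E
```

```text
(no output)
```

View pics/z.png

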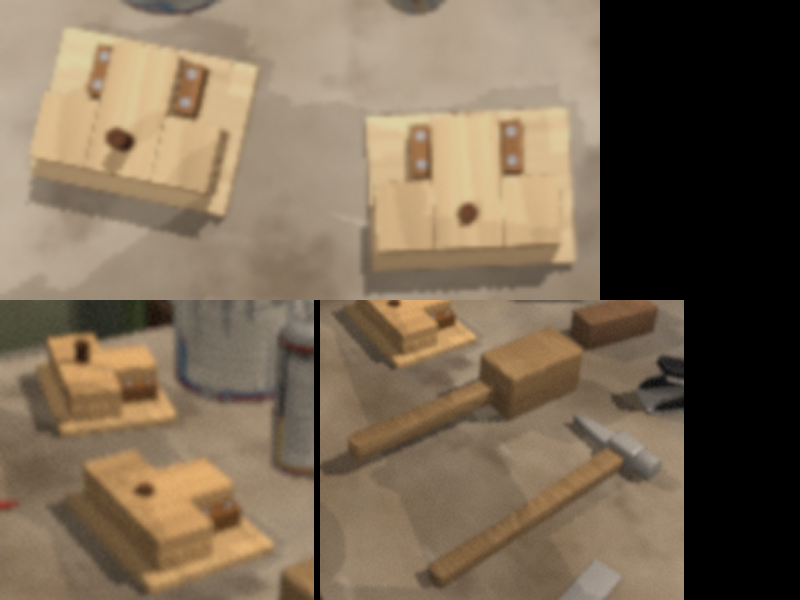

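The left joint's peg is the proud one (top view about (187,189), side view (279,156)). Next: segment the peg and mallet, then triangulate.

```bash
cat > h.py <<'E'
import numpy as np, cv2
C={n:np.load(f"{n}0.npz") for n in("top","side")}
def ray(n,p):
    c=C[n];T=c["cam_to_world"];d=np.linalg.inv(c["mtx"])@[p[0],p[1],1];d=T[:3,:3]@(d*[1,-1,-1]);return T[:3,3],d/np.linalg.norm(d)
def plane(n,p,z): o,d=ray(n,p);return o+d*(z-o[2])/d[2]
def tri(pt,ps):
    (a,u),(b,v)=ray("top",pt),ray("side",ps)
    s=np.linalg.lstsq(np.c_[u,-v],b-a,rcond=None)[0];p,q=a+s[0]*u,b+s[1]*v
    return (p+q)/2,np.linalg.norm(p-q)
def proj(n,P):
    c=C[n];q=np.linalg.inv(c["cam_to_world"])@[*P,1];q=c["mtx"]@(q[:3]*[1,-1,-1]);return q[:2]/q[2]
E
python3 - <<'E'
from h import *
def blob(m,off,mn):
    n,l,st,ce=cv2.connectedComponentsWithStats(m.astype(np.uint8))
    for i in range(1,n):
        if st[i,4]>=mn: print("  ",st[i]+[*off,0,0,0],np.round(ce[i]+off,1), "rect",cv2.minAreaRect(np.argwhere(l==i)[:,::-1].astype(np.float32)+np.float32(off)))
for n,(x0,y0,x1,y1) in {"top":(180,180,196,198),"side":(268,145,292,170)}.items():
    I=C[n]["image"][y0:y1,x0:x1]; m=I.max(2)<115; print(n)
    blob(m,np.array([x0,y0]),5); print("\n".join("".join(f"{v:4d}" for v in r) for r in I.max(2)))
for n,(x0,y0,x1,y1) in {"top":(355,145,402,285),"side":(265,205,410,300)}.items():
    I=cv2.cvtColor(np.ascontiguousarray(C[n]["image"]),cv2.COLOR_RGB2HSV)[y0:y1,x0:x1]
    for s in (90,105,120): print(n,s); blob((I[...,1]>s)&(I[...,2]>70),np.array([x0,y0]),80)
    m=((I[...,1]>105)&(I[...,2]>70))*255; cv2.imwrite(f"pics/m{n}.png",m)
E
```

```text
top
   [184 187   8   6  36] [187.9 189.3] rect ((187.5, 189.5), (5.0, 7.0), 90.0)
 203 208 213 215 218 220 220 220 220 220 220 220 220 220 219 219
 199 206 212 215 218 219 220 220 220 220 220 220 220 220 219 217
 202 208 213 216 218 220 220 220 220 220 220 220 219 218 216 213
 209 212 214 216 219 219 219 220 220 220 220 220 218 212 209 210
 207 212 214 216 217 214 210 211 214 218 219 218 213 208 207 209
 204 211 214 212 205 186 168 169 188 204 212 214 210 207 207 209
 206 212 210 195 164 134 117 118 135 159 183 199 204 204 206 210
 210 212 207 173 125 105 101 100 102 107 123 155 186 201 206 210
 212 213 206 161 113  99 100 103 102  91  79 103 157 193 207 210
 211 213 206 164 115 102 104 105  99  84  65  75 137 190 208 213
 210 214 210 184 141 109 104 100  89  70  56  76 142 195 213 218
 212 215 216 207 181 137 108  91  73  59  59 107 171 207 218 220
 213 216 218 216 200 166 137 116  95  90 108 156 197 215 219 220
 214 216 217 210 190 167 156 152 143 143 165 196 213 219 220 220
 214 217 213 193 172 162 161 163 163 168 186 209 217 220 220 220
 214 216 207 183 165 160 162 165 167 179 2
[... 3440 characters left out ...]
567016601562)
side 105
   [ 273  205   72   38 1756] [309.  220.3] rect ((308.5, 223.5), (37.0, 71.0), 90.0)
   [400 208  10  19  92] [406.1 214.7] rect ((404.5, 217.0), (18.0, 9.0), 90.0)
   [ 275  220  131   74 3063] [351.5 254.2] rect ((340.4381408691406, 259.36083984375), (38.17701721191406, 141.03158569335938), 66.03751373291016)
side 120
   [ 278  205   66   37 1477] [310.  219.7] rect ((310.5, 223.0), (36.0, 65.0), 90.0)
   [ 276  221  128   71 2531] [354.2 252.8] rect ((340.08563232421875, 259.6883544921875), (36.74570083618164, 138.29293823242188), 65.55604553222656)[ WARN:0@0.039] global loadsave.cpp:1063 imwrite_ Unsupported depth image for selected encoder is fallbacked to CV_8U.
```

```bash
python3 - <<'E'
from h import *
print(tri((186.5,189),(278.3,152.2)), plane("top",(186.5,189),.076))
I=cv2.cvtColor(np.ascontiguousarray(C["top"]["image"]),cv2.COLOR_RGB2HSV)
m=(I[...,1]>90)&(I[...,2]>70)
for r in range(150,281,4):
    x=np.flatnonzero(m[r,355:402])+355
    if len(x): print(r,x.min(),x.max(),len(x),end=" | ")
t=C["top"]["image"][145:285,355:405,::-1];s=C["side"]["image"][210:300,268:412,::-1]
o=np.zeros((600,800,3),np.uint8)
o[:560,:200]=cv2.resize(t,None,fx=4,fy=4,interpolation=cv2.INTER_CUBIC)
o[:360,210:786]=cv2.resize(s,None,fx=4,fy=4,interpolation=cv2.INTER_CUBIC)
cv2.imwrite("pics/z2.png",o)
E
```

```text
(array([0.57773495, 0.22052142, 0.0802982 ]), np.float64(0.002687232997722673)) [0.57706492 0.22237359 0.076     ]
154 366 389 24 | 158 364 389 24 | 162 364 390 27 | 166 364 390 27 | 170 364 391 28 | 174 365 391 27 | 178 365 391 27 | 182 366 392 27 | 186 366 392 25 | 190 367 393 27 | 194 367 392 23 | 198 368 391 24 | 202 377 385 9 | 206 377 385 9 | 210 377 385 9 | 214 378 385 8 | 218 378 386 9 | 222 378 387 10 | 226 379 387 9 | 230 379 388 10 | 234 380 388 9 | 238 380 389 10 | 242 381 389 9 | 246 381 390 10 | 250 381 390 10 | 254 382 391 10 | 258 382 391 10 | 262 383 392 10 | 266 383 392 10 | 270 384 393 10 | 274 384 393 10 | 278 386 387 2 |
```

View pics/z2.png

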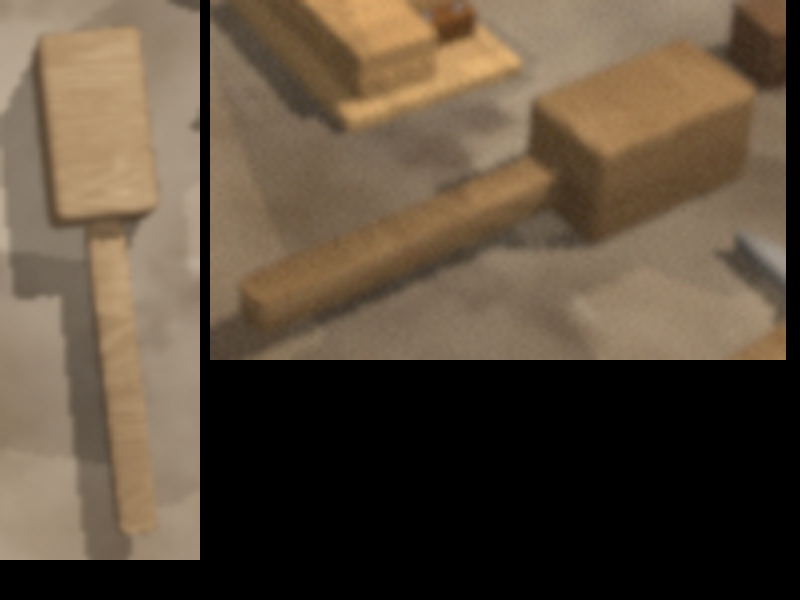

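The zoom gives clear head-top corners and handle-end corners in both views (head in top view (365,153) to (393,197), handle end (388,277)). Now triangulating them.

```bash
python3 - <<'E'
from h import *
T=lambda u,v:(354.6+u/4,144.6+v/4)
S=lambda u,v:(267.6+(u-210)/4,209.6+v/4)
for n,a,b in [("BL",(58,216),(534,98)),("BR",(154,206),(602,157)),("TR",(137,28),(754,95)),("TL",(42,32),(685,42)),("hL",(121,530),(243,290)),("hR",(154,528),(268,306))]:
    z=.044 if n[0]=="h" else .068
    print(n,*[np.round(x,4) for x in tri(T(*a),S(*b))],np.round(plane("top",T(*a),z),4))
# handle axis from row mids at z=.044
I=cv2.cvtColor(np.ascontiguousarray(C["top"]["image"]),cv2.COLOR_RGB2HSV)
m=(I[...,1]>90)&(I[...,2]>70)
P=[plane("top",((np.flatnonzero(m[r,355:402])+355).mean(),r),.044) for r in range(206,275)]
P=np.array(P)[:,:2];f=np.polyfit(P[:,0],P[:,1],1);print("handle y=",f,np.std(P[:,1]-np.polyval(f,P[:,0])),np.degrees(np.arctan(f[0])),P[0],P[-1])
E
```

```text
BL [ 0.5451 -0.237   0.0644] 0.0014 [ 0.5441 -0.2363  0.068 ]
BR [ 0.5501 -0.2976  0.0618] 0.0007 [ 0.5492 -0.2965  0.068 ]
TR [ 0.6636 -0.2903  0.0605] 0.0011 [ 0.6625 -0.2896  0.068 ]
TL [ 0.6615 -0.2294  0.0621] 0.0024 [ 0.6613 -0.2296  0.068 ]
hL [ 0.3467 -0.2737  0.0347] 0.0006 [ 0.347  -0.2724  0.044 ]
hR [ 0.3494 -0.2945  0.0397] 0.0038 [ 0.3479 -0.2932  0.044 ]
handle y= [ 0.08534136 -0.31224479] 0.0006100606051771559 4.877880581324842 [ 0.52691135 -0.26832898] [ 0.35460197 -0.2818359 ]
```

Peg top: (0.578, 0.222, about 0.078). Mallet origin: about (0.505, -0.2695), yaw 4.9°, with heights matching the text within calibration. I'll strike with the head pointing to +y (yaw 90°) to keep clear of the cans. Checking IK, then picking up.

```bash
cat >> h.py <<'E'
def ori(yaw,s):
    c,k=np.cos(np.radians(yaw)),np.sin(np.radians(yaw))
    return np.array([[s*c,s*k,0],[s*k,-s*c,0],[0,0,-1]]).T
def gp(o,yaw,z,ym=-.005): # TCP for mallet origin xy o
    return np.array([o[0]+ym*np.cos(np.radians(yaw)),o[1]+ym*np.sin(np.radians(yaw)),z])
MO=np.array([.505,-.2695]);MY=4.9;ZG=.088;PEG=np.array([.578,.2215])
SY=90;SO=PEG-.075*np.array([0,1.])
E
python3 - <<'E'
from plant import robot, effector, capture
from h import *
best=None
for s in (1,-1):
    q=[robot.inverse_kinematics(*a) for a in [(gp(MO,MY,.33),ori(MY,s)),(gp(MO,MY,ZG),ori(MY,s)),(gp(SO,SY,.33),ori(SY,s)),(gp(SO,SY,ZG+.05),ori(SY,s))]]
    for x in q: print(s,None if x is None else np.round(x,0))
    if all(x is not None for x in q):
        k=max(abs(np.array(x)[5]) for x in q)
        if best is None or k<best[0]: best=(k,s)
s=best[1];open("s.txt","w").write(str(s))
robot.move_ptp(gp(MO,MY,.33),ori(MY,s))
robot.servo_line(gp(MO,MY,.16),max_speed=.2)
print("hit",robot.servo_line(gp(MO,MY,ZG),max_speed=.1,until_force=8))
effector.set_gripper(0.0,100)
o=robot.get_obs();print(s,o["time"],o["grip_width"],o["grasp_force"],o["wrist_force"],o["eef_pos"])
robot.servo_line(gp(MO,MY,.20),max_speed=.15)
o=robot.get_obs();print(o["time"],o["wrist_force"],o["torque"],o["eef_pos"])
for n in("top","side"): cv2.imwrite(f"pics/{n}1.png",capture(n)["image"][:,:,::-1])
E
```

```text
1 [-40.   2. 100.  -0.  78.  45.]
1 [-40.  20. 107.  -0.  53.  45.]
1 [ 3.  6. 96. -0. 78.  3.]
1 [  3.  18. 103.  -0.  59.   3.]
-1 [ -40.    2.  100.   -0.   78. -135.]
-1 [ -40.   20.  107.   -0.   53. -135.]
-1 None
-1 None
hit False
1 5.8083 0.26577071373370903 97.87355661392212 [-1.4881305  -0.59660043  3.7928976 ] [ 0.50020261 -0.27024555  0.08856249]
6.7083 [-0.73548235  0.4402433  -5.88314459] [-0.03466241  0.4198818   0.01626147] [ 0.49911946 -0.26921222  0.19826273]
```

```bash
python3 - <<'E'
from plant import robot, effector, capture
from h import *
s=int(open("s.txt").read())
robot.servo_line(gp(MO,MY,.32),max_speed=.2)
robot.move_ptp(gp(SO,SY,.32),ori(SY,s))
robot.servo_line(gp(SO,SY,ZG+.13),max_speed=.15)
o=robot.get_obs();print(o["time"],o["wrist_force"],o["torque"],o["eef_pos"])
I=[capture(n)["image"][:,:,::-1] for n in("top","side")]
np.savez("i2.npz",top=I[0],side=I[1])
O=np.zeros((600,800,3),np.uint8);O[:300,:400]=cv2.resize(I[0][110:260,120:320],(400,300));O[:300,400:]=cv2.resize(I[1][50:200,180:380],(400,300),interpolation=cv2.INTER_CUBIC)
O[300:,:480]=cv2.resize(cv2.imread("pics/side1.png"),(480,300))
cv2.imwrite("pics/z3.png",O)
E
```

```text
9.9417 [ 0.22664192  0.07155737 -5.75361654] [-0.45391422 -0.01565694 -0.04348637] [0.57879699 0.1413613  0.21920432]
```

View pics/z3.png

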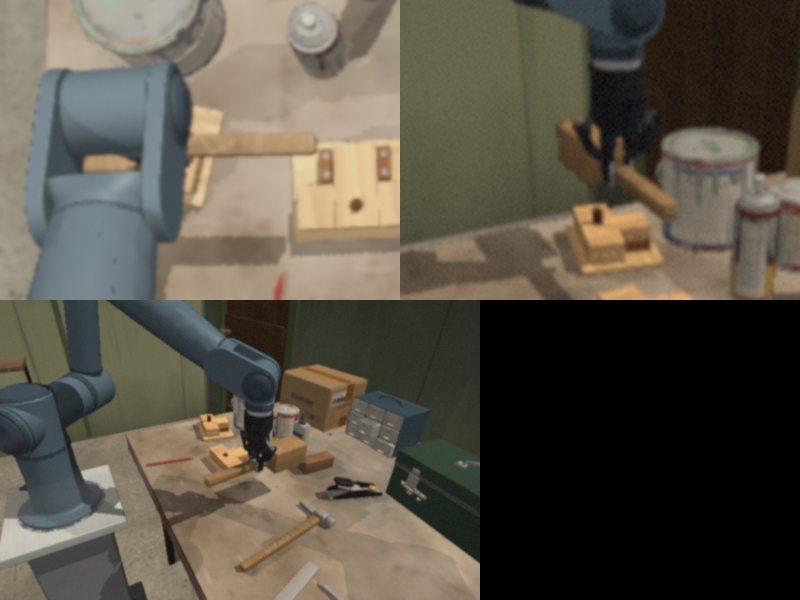

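The mallet is held level, centred over the proud peg. Strike.

```bash
python3 - <<'E'
from plant import robot, effector, capture
from h import *
Z=lambda u:gp(SO,SY,ZG+u)
robot.servo_line(Z(.056),max_speed=.22)
o=robot.get_obs();print(o["time"],o["wrist_force"],o["torque"],o["eef_pos"][2]-.0885)
robot.servo_line(Z(.11),max_speed=.2)
print(robot.servo_line(Z(.046),max_speed=.2,until_force=45))
o=robot.get_obs();print(o["time"],o["wrist_force"],o["torque"],o["eef_pos"][2]-.0885)
robot.servo_line(Z(.13),max_speed=.2)
o=robot.get_obs();print(o["time"],o["wrist_force"],o["torque"],o["eef_pos"])
I=capture("side")["image"][:,:,::-1]
O=cv2.resize(I[50:200,180:380],(800,600),interpolation=cv2.INTER_CUBIC)
cv2.imwrite("pics/z4.png",O)
E
```

```text
10.525 [ 0.27181142 -0.17723079 -5.96696156] [-0.43086689  0.04309104 -0.0132123 ] 0.05631779250061378
False
11.4083 [-0.52360043 -0.11181199 -5.49844839] [-0.39720606  0.01218876 -0.00524796] 0.043307295159970144
11.975 [-0.62505474  0.524262   -6.45362338] [-0.46550233  0.04567183  0.03918648] [0.5771376  0.14153682 0.21689773]
```

View pics/z4.png

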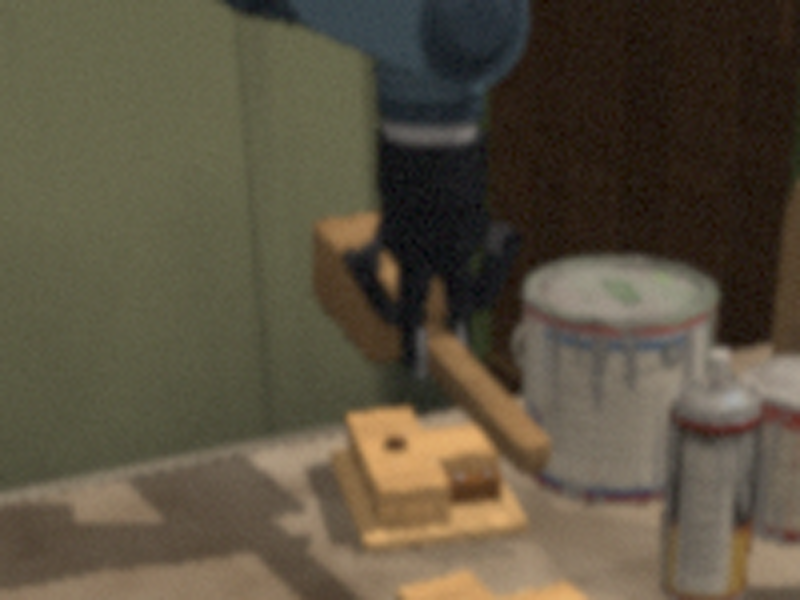

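The blow drove the peg nearly flush, but the handle has pitched in the grip (head up, tail at crop (540,450)). I'll measure the peg height and tilt by casting rays on known planes.

```bash
python3 - <<'E'
from plant import robot, effector, capture
from h import *
px=lambda u,v:(179.6+u/4,49.6+v/4)
def vp(p,x): o,d=ray("side",p);return np.round(o+d*(x-o[0])/d[0],4)
print("tail",vp(px(536,452),.577),"head top corner",vp(px(318,222),.544))
for z in(.048,.054,.06,.078):print(z,proj("side",(.578,.2215,z)))
I=capture("side")["image"]
for (x0,y0,x1,y1) in((272,150,288,172),(292,194,312,216)):
    g=I[y0:y1,x0:x1].max(2);print("\n".join("".join(f"{v:4d}" for v in r) for r in g))
    m=g<150; print(np.argwhere(m).mean(0)[::-1]+[x0,y0],m.sum())
E
```

```text
tail [ 0.577  -0.0133  0.1429] head top corner [0.544  0.2717 0.2226]
0.048 [278.17481502 161.35837474]
0.054 [278.10988941 159.65336687]
0.06 [278.04464892 157.94008998]
0.078 [277.8470151  152.75003933]
  82  76  70  69  67  57  58  59  57  63  59  49  46  41  45  44
  96 103 101 107 105 100 101 102 108 110 101  72  48  41  41  47
 137 150 157 162 162 161 158 163 164 162 149 105  64  45  57  63
 180 187 196 198 199 196 199 199 197 195 181 137  95  84  89 100
 204 204 206 209 208 207 210 208 207 210 194 167 142 125 126 137
 203 204 203 205 204 203 205 207 206 210 206 193 176 158 154 158
 203 205 203 203 200 199 207 206 205 208 207 207 193 181 172 170
 200 201 204 201 197 201 200 203 203 208 207 208 206 197 193 193
 201 205 204 202 190 181 180 182 187 201 208 213 211 213 210 213
 204 208 207 202 174 153 141 147 161 185 207 220 220 221 221 222
 215 214 212 194 153 118 104 109 125 169 204 221 223 224 223 224
 219 220 212 188 147 111  99 103 122 164 202 221 222 222 224 223
 220 220 217 199 171 152 140 143 155 182 206 218 221 221 220 220
 217 218 215 212 203 191 183 187 191 206 213 219 2
[... 1678 characters left out ...]
8 218 220 220 220 219
 218 220 221 221 207 187 166 146 131 129 141 166 193 209 216 218 218 219 219 220
 212 219 223 221 218 211 202 190 176 178 180 197 210 217 218 220 219 219 218 217
 194 214 219 219 218 218 213 210 204 204 207 211 216 216 217 217 217 217 217 210
 166 193 207 212 212 212 214 212 213 213 213 212 213 213 210 211 211 216 213 210
 140 161 188 204 208 214 216 213 214 212 213 209 210 211 213 213 213 215 215 215
 121 136 160 184 204 210 212 211 211 209 209 207 209 213 214 216 216 218 217 216
 116 117 131 163 191 206 211 216 212 212 214 214 214 219 215 217 218 215 216 211
 114 115 118 138 167 191 208 213 216 215 219 217 218 218 217 215 214 210 205 206
[298.17647059 208.44117647] 34
```

The peg matches the finished one: centroid row 160.6 against about 160.5 expected at home, and visible height equal after scaling. The mallet is pitched about 7° head-up, so I'll tip the tool to level it and lay it back at its original place.

```bash
python3 - <<'E'
from plant import robot, effector, capture
from h import *
s=int(open("s.txt").read())
robot.servo_line(gp(SO,SY,.32),max_speed=.2)
xm=np.array([np.sin(np.radians(MY)),-np.cos(np.radians(MY)),0])
R=cv2.Rodrigues(xm*np.radians(-7))[0]@ori(MY,s)
g=gp(MO,MY,.0345)
tcp=lambda dz:g+[0,0,dz]-.054*R[:,2]
robot.move_ptp(tcp(.22),R)
robot.servo_line(tcp(.06),max_speed=.15)
print(robot.servo_line(tcp(-.002),max_speed=.03,until_force=5))
o=robot.get_obs();print(o["time"],o["wrist_force"],o["torque"],o["eef_pos"]-tcp(0))
for n in("top","side"): cv2.imwrite(f"pics/{n}3.png",capture(n)["image"][:,:,::-1])
effector.set_gripper(.45); effector.set_gripper(.9)
robot.wait(.3)
robot.servo_line(tcp(.0)-.12*R[:,2],max_speed=.1)
robot.move_ptp(gp(MO,MY,.35)-[.1,0,0],ori(MY,s))
robot.move_joints([60.842, 14.043, 89.255, 0, 76.702, -9.975])
print(robot.get_obs()["time"])
I=[capture(n)["image"][:,:,::-1] for n in("top","side")]
O=np.zeros((600,800,3),np.uint8);O[:300,:480]=cv2.resize(I[0],(480,300));O[300:,:480]=cv2.resize(I[1],(480,300));O[300:,480:]=cv2.resize(I[1][140:240,240:347],(320,300),interpolation=cv2.INTER_CUBIC);O[:300,480:]=cv2.resize(I[1][205:305,268:375],(320,300),interpolation=cv2.INTER_CUBIC)
cv2.imwrite("pics/z5.png",O)
E
```

```text
True
17.4833 [-0.12803011 -1.10801671  4.66992203] [-0.01587712 -0.13359246  0.0195925 ] [-1.52864845e-04 -8.03446132e-05 -1.61001328e-03]
23.9583
```

View pics/z5.png

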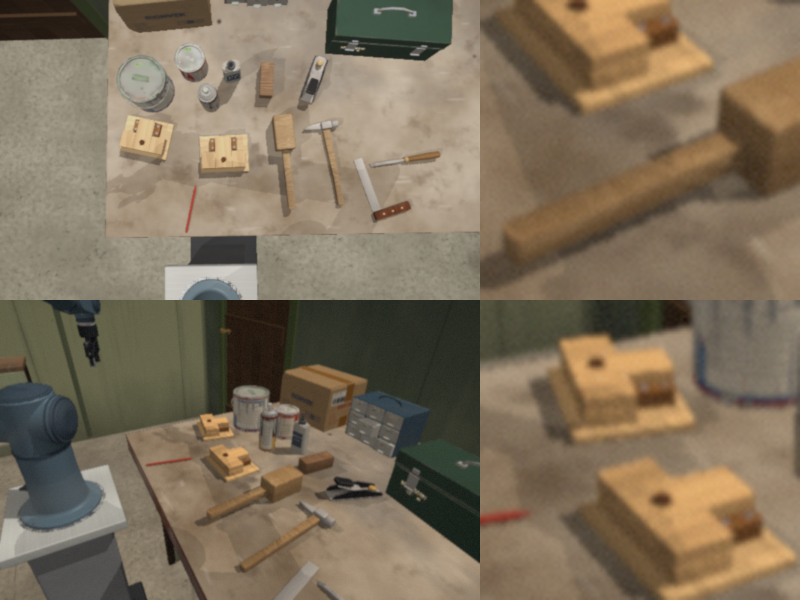

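The mallet lies flat in its old place, both pegs look alike (crop (597,362) and (660,498)), and the claw hammer is where it was. Handing in.

```bash
python3 -c "
from plant import robot, effector, capture
print(robot.sign_off())"
```

```text
the job is handed in; nothing more can be done
None
```

The left joint's peg is driven home to match the other joint by the camera check, the mallet is back flat on the bench, the claw hammer looks unmoved, and the job is handed in; no verdict came back.

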